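Reset the bending iron's thermal cut-out with a soundpost offcut

ROBOT

A 7-joint arm with a two-finger parallel gripper is mounted at the origin on the work surface. World frame = base frame: x ahead of the robot, y to its left, z up, the work surface at z = 0. Lengths are in mm, angles in rad, forces in N, time in s.
With the tool pointing down it reaches from about 425 to 975 mm from the base axis. Payload 16.7 kg.
Tool frame: the origin (TCP) lies at the very end of the fingers, on their centre line; the grasp point (between the pads) lies 19 mm behind it; x points along the fingers, y is the direction in which the jaws open and shut, and the axes are right-handed (so a half turn about x gives the same grasp; the last joint's range is limited). The gripper opens to 85 mm and grips with 20 to 120 N. Pads are 22 mm wide; open, the fingers measure 114 mm over their backs; the gripper's body (76 mm by 85 mm) begins 54 mm behind the grasp point. The pads swing forward as they close: fully open they stand 13 mm farther back than shut.
Start: joints at [-1.466, 0.426, 0.074, 1.606, -0.034, 1.111, -0.067], TCP at [169.488, 653.336, 208.202] pointing down, gripper open.
Joint ranges: [-2.85, 2.85], [-0.5, 2.14], [-1.23, 1.37], [0.21, 2.46], [-1.02, 4.16], [0.16, 2.05], [-2.73, 2.73]. Speed limits (rad/s): [1.89, 1.89, 2.39, 2.39, 3.01, 3.01, 3.01].

INTERFACE

Orientations are given as a unit quaternion [x, y, z, w].
In Python, from bench import monitor, vision, ticket gives the robot as it stands.
- The arm moves only by the tool step_arm, never from a script. Its argument "targets" is a list of rows, each an object of numbers: "hand": the finger opening in m, from 0 to 0.0854; "tx", "ty", "tz": the shift along the tool's x, y, z in m; "spin": the turn about the tool's x in rad. A call has exactly 5 rows; each row is the pose to reach, as a shift and turn from the pose measured when the call began, along the tool's axes at that moment; what a row does not reach only later rows make up. A row lasts 1/12 s, in which the tool goes at most 41.7 mm and 7.16 degrees, less where a joint would pass 70% of its speed; a pose out of reach is approached as far as the arm can. A call with a gripper value outside its range is refused whole. The fingers move at their own pace and stop on an object; "grip_force" is the grip in N (left out, the last holds). Time passes only in rows, so rows that repeat a pose let the fingers close, or fill a call up. It gives the time, the measured TCP pose, the force and the opening at its end, in the units of the state.
- monitor.observe(): the state, without advancing time (a new reading comes with each control period).
- vision.grab_frame(name): name is "side" or "top" or "wrist"; returns a dict with "img" (420x560x3 uint8, red, green, blue), "depth" (420x560 float32, mm along the optical axis (not along the pixel's ray), 0 where there is no reading), "intrinsics" (3x3 intrinsics, pixels), "cam_to_world" (4x4, takes a point from camera to world coordinates). Camera axes: x right, y up, looking along -z (the intrinsics and any distortion apply to the point x, -y, -z); pixel columns grow to the right and rows downward; lengths in mm; the calibration is good to about 2 mm. The wrist camera is an equidistant fisheye: a pixel r from the principal point sees the ray r / f radians off the axis. A picture is of the moment at which its call begins.
- ticket.job_done(): hands the job in, once; it reports no verdict.
The state is a dict: "t": time; "qpos": joint angles; "joint_velocities": joint speeds; "joint_efforts": joint torques, N m; "tool_pos": TCP position; "orientation": TCP orientation; "force": force on the tool from outside, world axes, zero at the start; "moment": the same for the moment, N m; "finger_gap": opening from 0.0 (shut) to 1.0 (fully open).
Only numpy, scipy, OpenCV 4.12 (cv2) and the standard library are available. Lean on these libraries where they do the work, as an engineer would, in place of code of your own. Each camera call takes 0.05 s, during which the arm holds its last target.

TASK

The bending iron's thermal cut-out has tripped. Take the long spruce soundpost offcut out of the tool block (wood, not the awl, since it is going into an electrical box), get the little swing-aside dust cover on top of the control box out of the way, then reach the offcut down through the hole under it and press the recessed reset button fully home without ramming it. Finish while still holding the button down with the offcut in the gripper; leave the peg, the awl, the plane and the bridge blank where they are.

Things in the scene. Friction and masses are not known exactly. Their poses are not given: they have to be found in the camera images.
- soundpost: The stylus: plain straight pale spruce rod, 12 mm diameter, 150 mm long, 12 g; the tallest thing in the tool block, without head or handle. Origin at the centre of its lower end, own z along the rod to its upper end. At the start it stands upright in one of the block's holes, lower end 15 mm and upper end 165 mm above the bench.
- tool_block: Fixed beech block, 60 (own x) by 170 (own y) by 50 mm high. Origin at the centre of its underside. Three holes 13.5 mm wide, 35 mm deep, in a row along own y at -50, 0 and +50 mm; soundpost, peg and awl each stand in one, in any order.
- iron_box: Fixed: grey control box 130 (own x) by 190 mm (own y), flat top panel 85 mm above the bench; a teardrop aluminium iron sticks out level from its -y side to 300 mm from the origin, 83 mm high. Origin: centre of the box's underside, on the bench. On the panel, besides hole and dust cover: a knob at own (20, -52) mm, 18 mm tall, 42 mm wide, a low switch and a lens, all in the -y half.
- reset_hole (a point): Centre of the mouth of the round reset hole, 18 mm diameter, straight down through a 36 mm square steel plate on the panel, at own (5, 35) mm of iron_box, 86.5 mm above the bench. Hidden by the dust cover at the start. The hole is 31 mm deep.
- button_top (a point): Centre of the top of the white recessed reset button, 14 mm diameter, on the axis of the hole, 23.5 mm below its mouth when not pressed. It moves down with the button.
- reset_button (a joint): How far the button is pressed, m: 0 up, 0.006 fully home (hard stop). Springs back; needs about 1.5 N to start and 5 N to be fully home.
- cover_pivot (a point): Point on the upright axis about which the dust cover swings, at own (37, 35) mm of iron_box, 32 mm from the hole's centre; a pivot screw there stands 92 mm above the bench.
- dust_cover (a joint): Angle of the dust cover, rad, counter-clockwise from above. At 0 it points along iron_box's own -x, centred over the hole; + swings it to own -y (the knob), - to own +y. Swings either way to stops at 1.8 and stays where left (under 0.5 N at the pin). Steel plate 28 mm wide over the hole, narrowing to 14 mm, top 89.5 mm above the bench; hole wholly clear beyond 0.9 either way.
- cover_pin (a point): Top of the upright round thumb pin on the free end of the dust cover, 6 mm diameter, standing 14 mm above the plate, 51 mm from the pivot axis. The pin is what to push the cover by.
- ebony_peg: Black ebony cello peg, 12 mm shank in the block, 19 mm collar resting on the block's top (origin at the collar's underside, on the axis), disc head 30 mm wide, top 44 mm above the block. Leave alone.
- awl: Awl with a turned handle up to 25 mm across, 80 mm tall above the block (origin where the handle meets the block's top), brass ferrule and point down in its hole. Leave alone.
- thumb_plane: Small boxwood thumb plane with brass sole, 100 by 34 by about 50 mm high, loose on the bench beyond the work. Origin at the centre of its sole. Leave alone.
- bridge_blank: Flat maple violin bridge blank, about 43 by 42 by 5 mm, loose on the bench beyond the tool block. Origin at its underside. Leave alone.

How it is judged (in metres and radians):
On the way:
1. the soundpost offcut is drawn clear of the tool block in the gripper (height (world z) of soundpost above 0.06 m and contact force between the fingers and soundpost above 1 N), for 0.2 s.
At the end, for the whole second after the job is handed in: For the whole last second the reset button is held down at least 5 of its 6 mm by the lower end of the soundpost offcut (contact force 2.5 to 40 N), which goes down through the hole within 17 degrees of upright and is held in the gripper (value of joint reset_button above 0.005 m and contact force between soundpost and reset_button between 2.5 and 40 N and contact force between the fingers and soundpost above 1 N and horizontal distance between soundpost and reset_hole below 0.009 m and angle between soundpost's own z axis and vertical below 0.3 rad); the arm keeps its last pose, push and grip.
It fails at once if the button is rammed (more than 40 N) (contact force between soundpost and reset_button above 40 N).
It fails at once if peg, awl, plane or bridge blank moved by more than 20 mm (distance of any of ebony_peg, awl, thumb_plane, bridge_blank from where it was at the start of the episode above 0.02 m).
It also fails if it takes over 45 s, if anything falls off the work surface, if the arm or the gripper's body presses on something with over 40 N, if the wrist force passes 120 N, or if a joint passes its speed limit or range.

## Working session

There is one attempt and no reset: what is moved stays moved. The work goes in short steps, Python scripts to look and compute and a tool call to move; the robot and the scene stay as the last step left them, time stands still between calls to the robot, and variables do not carry over. Pictures are saved under pics/ and viewed, and the job is handed in when it is done.

Besides the shell and the picture viewer there is one more tool, called after "Emit:" as name(argument=value, ...) on one line, values as JSON. step_arm: Moves the arm, as the interface text tells. Its arguments: {"type":"object","properties":{"targets":{"type":"array","items":{"type":"object","properties":{"hand":{"type":"number"},"tx":{"type":"number"},"ty":{"type":"number"},"tz":{"type":"number"},"spin":{"type":"number"}}}},"grip_force":{"type":"number"}},"required":["targets"]}

```bash
ls; mkdir -p pics
python3 - <<'E'
from bench import monitor, vision
import cv2,numpy as np
s=monitor.observe(); print(s)
for n in ["side","top","wrist"]:
    f=vision.grab_frame(n); cv2.imwrite(f"pics/{n}0.png",f["img"][:,:,::-1]); np.savez(f"pics/{n}0.npz",**f)
    print(n,f["intrinsics"],f["cam_to_world"])
E
```

```text
pics
{'t': 0.0, 'qpos': array([-1.46651429,  0.42673977,  0.07379898,  1.60659067, -0.03410919,
        1.11081079, -0.06711506]), 'joint_velocities': array([ 0.00047823, -0.00082687,  0.00046971, -0.00141397, -0.0003505 ,
        0.00043544, -0.00068137]), 'joint_efforts': array([-7.02226475e-05, -9.49848175e+01,  3.76068056e+00, -4.63504243e+01,
        1.92198157e-02,  1.06890011e-02,  2.73105805e-07]), 'tool_pos': array([169.35547945, 652.96061838, 207.51108951]), 'orientation': array([ 0.08903081,  0.70145588, -0.08994111,  0.70138702]), 'force': array([-0.50592443,  1.32167856,  0.74920485]), 'moment': array([-0.03456048, -0.0398449 , -0.01113112]), 'finger_gap': 1.0022115837302248}
side [[380.63190423   0.         280.72875936]
 [  0.         380.63190423 208.65041545]
 [  0.           0.           1.        ]] [[-8.27249614e-01  4.21374645e-01 -3.71620080e-01  3.95233072e+02]
 [-5.61723135e-01 -6.07139543e-01  5.62004177e-01  4.35566125e+02]
 [ 1.11890651e-02  6.73665335e-01  7.38951839e-01  6.16291338e+02]
 [ 0.00000000e+00  0.00000000e+00  0.00000000e+00  1.00000000e+00]]
top [[530.36896825   0.         281.34804753]
 [  0.         530.36896825 218.25107235]
 [  0.           0.           1.        ]] [[ 3.58103199e-03  9.92503441e-01 -1.22164214e-01  4.82417884e+02]
 [-9.99983062e-01  2.99364326e-03 -4.99139700e-03  4.92324600e+01]
 [-4.58826262e-03  1.22180020e-01  9.92497350e-01  1.22601980e+03]
 [ 0.00000000e+00  0.00000000e+00  0.00000000e+00  1.00000000e+00]]
wrist [[325.1922621    0.         283.05815661]
 [  0.         325.1922621  208.29136713]
 [  0.           0.           1.        ]] [[ 2.51780259e-01 -9.26191994e-01 -2.80669008e-01  9.76131577e+01]
 [ 9.67782191e-01  2.40335243e-01  7.50773056e-02  6.71324734e+02]
 [-2.08134525e-03 -2.90529451e-01  9.56863787e-01  3.72915813e+02]
 [ 0.00000000e+00  0.00000000e+00  0.00000000e+00  1.00000000e+00]]
```

View pics/side0.png

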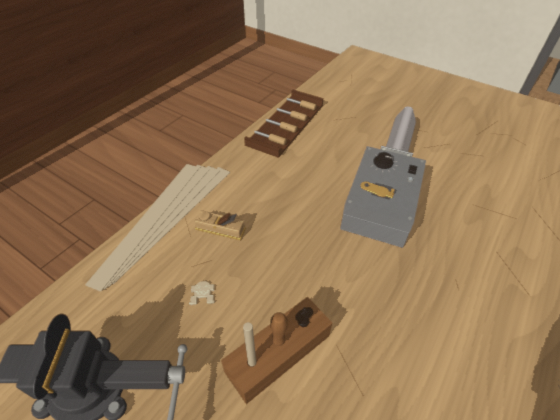

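View pics/top0.png

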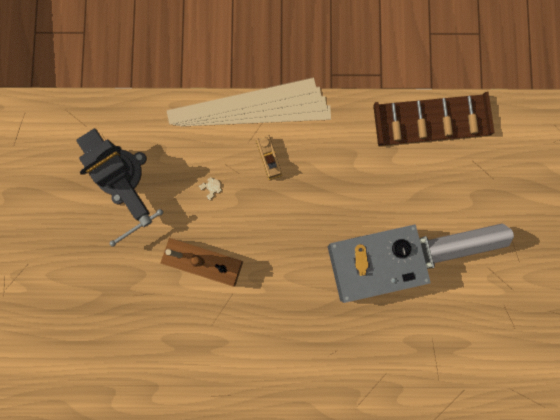

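View pics/wrist0.png

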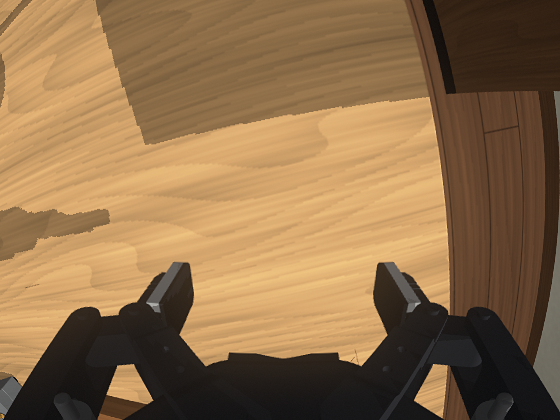

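The side view shows the soundpost at the near end of the block (top at about 248,326), then the awl and the peg. The box's dust cover is at about (378,190). In the top view the post is at about (169,252) and the cover at about (361,260). I'll enlarge these next.

```bash
cat > h.py <<'E'
import numpy as np,cv2
from bench import monitor, vision
def load(n): return dict(np.load(f"pics/{n}.npz"))
def save(cam,n):
    f=vision.grab_frame(cam); np.savez(f"pics/{n}.npz",**f); cv2.imwrite(f"pics/{n}.png",f["img"][:,:,::-1]); return f
def ray(f,u,v,fish=False):
    K=f["intrinsics"];x=(u-K[0,2])/K[0,0];y=(v-K[1,2])/K[1,1]
    if fish:
        r=np.hypot(x,y); d=np.array([x/r*np.sin(r),-y/r*np.sin(r),-np.cos(r)]) if r>0 else np.array([0,0,-1.])
    else: d=np.array([x,-y,-1.])
    M=f["cam_to_world"]; return M[:3,3],M[:3,:3]@d
def proj(f,p,fish=False):
    M=f["cam_to_world"];K=f["intrinsics"];c=M[:3,:3].T@(np.array(p)-M[:3,3]); x,y,z=c[0],-c[1],-c[2]
    if fish:
        r=np.hypot(x,y);t=np.arctan2(r,z);x,y=x/r*t,y/r*t
    else: x,y=x/z,y/z
    return K[0,0]*x+K[0,2],K[1,1]*y+K[1,2]
def atz(f,u,v,z,fish=False):
    o,d=ray(f,u,v,fish);return o+d*(z-o[2])/d[2]
def tri(*rs):
    A=np.zeros((3,3));b=np.zeros(3)
    for o,d in rs:
        d=d/np.linalg.norm(d);P=np.eye(3)-np.outer(d,d);A+=P;b+=P@o
    p=np.linalg.solve(A,b)
    return p,[np.linalg.norm((np.eye(3)-np.outer(d,d)/(d@d))@(p-o)) for o,d in rs]
def crop(n,u0,v0,w,h,s,out):
    im=cv2.imread(f"pics/{n}.png")[v0:v0+h,u0:u0+w]
    im=cv2.resize(im,None,fx=s,fy=s,interpolation=cv2.INTER_CUBIC)
    for k in range(0,w,10): cv2.line(im,(k*s,0),(k*s,8 if k%50 else 16),(0,0,255),1)
    for k in range(0,h,10): cv2.line(im,(0,k*s),(8 if k%50 else 16,k*s),(0,0,255),1)
    cv2.imwrite(f"pics/{out}.png",im)
E
python3 - <<'E'
from h import *
crop("top0",150,225,100,70,8,"c_top_block")
crop("top0",320,215,115,90,6,"c_top_box")
crop("side0",215,290,130,110,6,"c_side_block")
crop("side0",335,135,100,110,6,"c_side_box")
E
```

```text
(no output)
```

View pics/c_top_block.png

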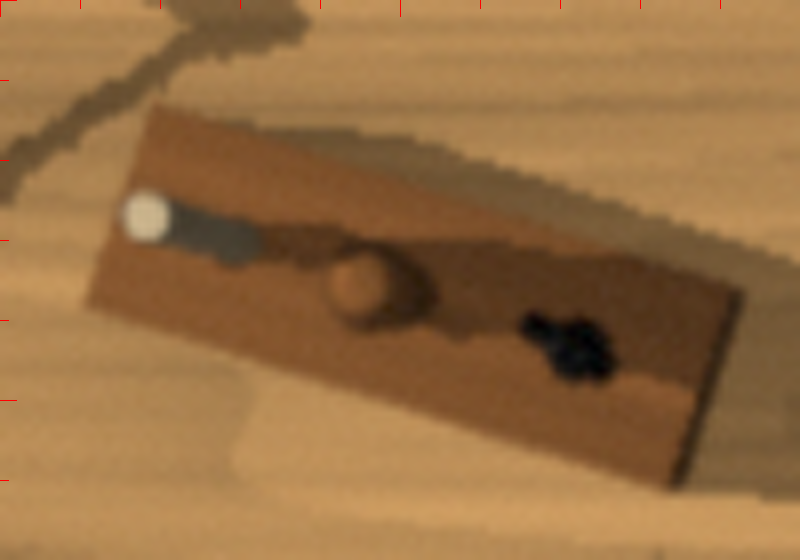

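View pics/c_top_box.png

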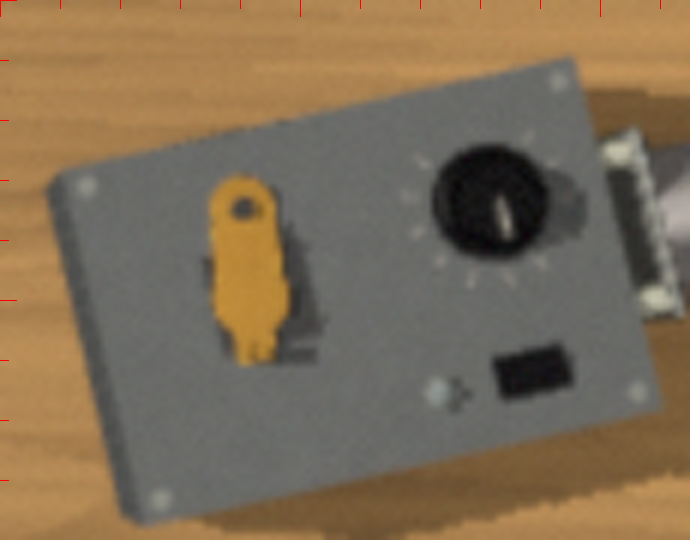

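View pics/c_side_block.png

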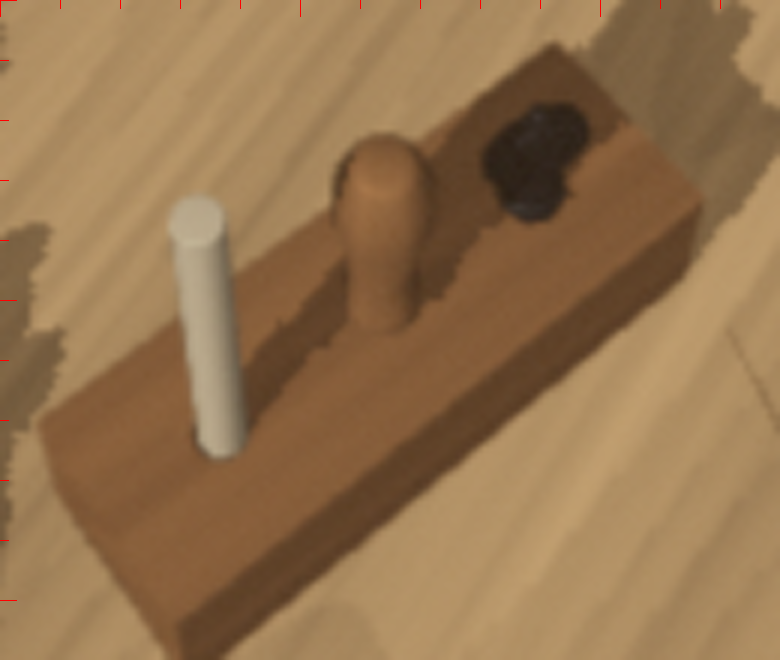

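View pics/c_side_box.png

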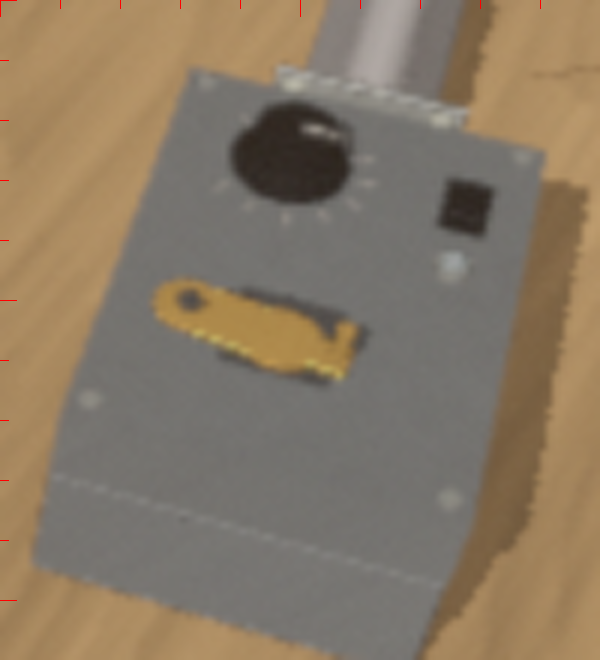

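Run:
```python
from h import *
from scipy.optimize import least_squares
T=load("top0");S=load("side0")
np.set_printoptions(precision=1,suppress=True)
print("post top",tri(ray(T,168.4,252.1),ray(S,248,326.8)))
print("post base side z50",atz(S,251.5,364.2,50), "post topview z165",atz(T,168.4,252.1,165))
tb=lambda x,y:(150+x/8,225+y/8); bx=lambda x,y:(320+x/6,215+y/6); sb=lambda x,y:(335+x/6,135+y/6); ss=lambda x,y:(215+x/6,290+y/6)
# block fit: own-> world top corners z50
P=[];
for c in [(155,105),(88,305),(668,488),(742,290)]: P.append(atz(T,*tb(*c),50)); print("blk",P[-1])
P=np.array(P); print("ctr",P.mean(0)); d=(P[2]+P[3]-P[0]-P[1])/2; print("long",np.linalg.norm(d),np.arctan2(d[1],d[0]))
Q=[atz(T,*bx(*c),85) for c in [(66,173),(573,58),(662,408),(145,523)]]; Q=np.array(Q);print(Q,Q.mean(0))
d=(Q[1]+Q[2]-Q[0]-Q[3])/2; e=(Q[0]+Q[1]-Q[2]-Q[3])/2;print("len",np.linalg.norm(d),np.linalg.norm(e),"own y dir",np.arctan2(-d[1],-d[0]),"own x", np.arctan2(e[1],e[0]))
Q2=np.array([atz(S,*sb(*c),85) for c in [(193,70),(545,152),(440,583),(52,477)]]);print(Q2,Q2.mean(0))
print("pivot",tri(ray(T,*bx(244,208)),ray(S,*sb(190,300))))
print("pivot T,S z92",atz(T,*bx(244,208),92),atz(S,*sb(190,300),92))
print("pin",tri(ray(T,*bx(257,352)),ray(S,*sb(347,325))))
x=np.arctan2(e[1],e[0]);c=Q.mean(0)[:2];R=np.array([[np.cos(x),-np.sin(x)],[np.sin(x),np.cos(x)]])
for n,p in dict(hole=(5,35),piv=(37,35),pin=(-14,35)).items(): print(n,c+R@p)
s=monitor.observe();from scipy.spatial.transform import Rotation as Ro;print(Ro.from_quat(s["orientation"]).as_matrix().round(3))
```

```text
post top (array([544. , 280.6, 164. ]), [np.float64(0.11520061785508935), np.float64(0.11520061785513167)])
post base side z50 [541.9 284.5  50. ] post topview z165 [544.1 280.4 165. ]
blk [581.8 304.2  50. ]
blk [526.3 321.2  50. ]
blk [476.7 159.9  50. ]
blk [531.  140.2  50. ]
ctr [529.  231.4  50. ]
long 170.22743508721695 -1.8702707367599078
[[ 567.7  -52.2   85. ]
 [ 609.8 -235.1   85. ]
 [ 484.7 -263.3   85. ]
 [ 443.6  -79.2   85. ]] [ 526.4 -157.4   85. ]
len 188.17726030837792 127.59595904977935 own y dir 1.7936638993930059 own x 0.21794201382703882
[[ 609.2 -232.8   85. ]
 [ 485.  -262.7   85. ]
 [ 441.9  -51.9   85. ]
 [ 557.5  -23.3   85. ]] [ 523.4 -142.7   85. ]
pivot (array([ 555.1, -115.1,   89.9]), [np.float64(0.09013316812500197), np.float64(0.09013316812511052)])
pivot T,S z92 [ 554.9 -114.8   92. ] [ 554.5 -112.9   92. ]
pin (array([ 503.8, -116.6,  106. ]), [np.float64(0.25116031856743015), np.float64(0.25116031856742427)])
hole [ 523.7 -122.2]
piv [ 555.  -115.3]
pin [ 505.2 -126.3]
[[-0.   0.3  1. ]
 [-0.   1.  -0.3]
 [-1.  -0.   0. ]]
```

```bash
cat >> h.py <<'E'
from scipy.spatial.transform import Rotation as Ro
def plan(x,y,z,jaw=None):
    s=monitor.observe();R=Ro.from_quat(s["orientation"]).as_matrix()
    d=R.T@(np.array([x,y,z])-s["tool_pos"])/1000
    j=np.arctan2(R[1,1],R[0,1]); sp=0
    if jaw is not None:
        sp=-(jaw-j); sp=(sp+np.pi/2)%np.pi-np.pi/2 
    print("t %.2f"%s["t"],"pos",s["tool_pos"].round(1),"jaw %.3f"%j,"F",s["force"].round(1),"gap %.3f"%s["finger_gap"],"down",R[:,0].round(3))
    print("tx,ty,tz",d.round(4),"spin %.3f (or +-pi)"%sp,"q7 %.2f"%s["qpos"][6])
E
python3 -c "
from h import *
plan(544,280,215,-0.2995)"
```

```text
t 0.15 pos [169.4 653.  207.7] jaw 1.317 F [ 0.4 -1.   0. ] gap 0.995 down [-0.    -0.001 -1.   ]
tx,ty,tz [-0.007  -0.267   0.4563] spin -1.525 (or +-pi) q7 -0.07
```

Emit:
step_arm(targets=[{"tx": -0.007, "ty": -0.267, "tz": 0.456, "spin": -1.525, "hand": 0.06}, {"tx": -0.007, "ty": -0.267, "tz": 0.456, "spin": -1.525, "hand": 0.06}, {"tx": -0.007, "ty": -0.267, "tz": 0.456, "spin": -1.525, "hand": 0.06}, {"tx": -0.007, "ty": -0.267, "tz": 0.456, "spin": -1.525, "hand": 0.06}, {"tx": -0.007, "ty": -0.267, "tz": 0.456, "spin": -1.525, "hand": 0.06}])

```text
t: 0.57
tool_pos: [314.4, 508.4, 210.7]
orientation: [-0.127, 0.696, 0.127, 0.695]
force: [1.3, 0.7, 1.0]
finger_gap: 0.702
```

```bash
python3 -c "
from h import *
plan(544,280,215,-0.2995)"
```

```text
t 0.57 pos [314.4 508.4 210.7] jaw 1.932 F [1.3 0.7 1. ] gap 0.702 down [-0.    -0.001 -1.   ]
tx,ty,tz [-0.0042 -0.2947  0.1342] spin -0.911 (or +-pi) q7 0.81
```

Emit:
step_arm(targets=[{"tx": -0.004, "ty": -0.295, "tz": 0.134, "spin": -0.911, "hand": 0.06}, {"tx": -0.004, "ty": -0.295, "tz": 0.134, "spin": -0.911, "hand": 0.06}, {"tx": -0.004, "ty": -0.295, "tz": 0.134, "spin": -0.911, "hand": 0.06}, {"tx": -0.004, "ty": -0.295, "tz": 0.134, "spin": -0.911, "hand": 0.06}, {"tx": -0.004, "ty": -0.295, "tz": 0.134, "spin": -0.911, "hand": 0.06}])

```text
t: 0.98
tool_pos: [447.5, 376.0, 213.1]
orientation: [-0.315, 0.633, 0.315, 0.633]
force: [1.1, 0.7, 0.2]
finger_gap: 0.699
```

```bash
python3 -c "
from h import *
plan(544,280,215,-0.2995)"
```

```text
t 0.98 pos [447.5 376.  213.1] jaw 2.495 F [1.1 0.7 0.2] gap 0.699 down [-0.    -0.001 -1.   ]
tx,ty,tz [-0.0019 -0.1349 -0.0185] spin -0.347 (or +-pi) q7 1.69
```

Emit:
step_arm(targets=[{"tx": -0.002, "ty": -0.135, "tz": -0.0185, "spin": -0.347, "hand": 0.06}, {"tx": -0.002, "ty": -0.135, "tz": -0.0185, "spin": -0.347, "hand": 0.06}, {"tx": -0.002, "ty": -0.135, "tz": -0.0185, "spin": -0.347, "hand": 0.06}, {"tx": -0.002, "ty": -0.135, "tz": -0.0185, "spin": -0.347, "hand": 0.06}, {"tx": -0.002, "ty": -0.135, "tz": -0.0185, "spin": -0.347, "hand": 0.06}])

```text
t: 1.4
tool_pos: [548.1, 274.1, 215.0]
orientation: [-0.419, 0.571, 0.417, 0.57]
force: [-0.1, -1.0, -0.5]
finger_gap: 0.705
```

```bash
python3 -c "
from h import *
plan(544,280,215,-0.2995)
save('wrist','w1');save('side','s1')
plan(544,280,130,-0.2995)
"
```

```text
t 1.40 pos [548.1 274.1 215. ] jaw 2.836 F [-0.1 -1.  -0.5] gap 0.705 down [ 0.001 -0.003 -1.   ]
tx,ty,tz [-0.      0.0057  0.0044] spin -0.006 (or +-pi) q7 2.27
t 1.50 pos [544.7 278.7 214.8] jaw 2.839 F [-0.8  0.8 -0.4] gap 0.702 down [-0.001 -0.001 -1.   ]
tx,ty,tz [0.0848 0.001  0.0011] spin -0.003 (or +-pi) q7 2.27
```

View pics/w1.png

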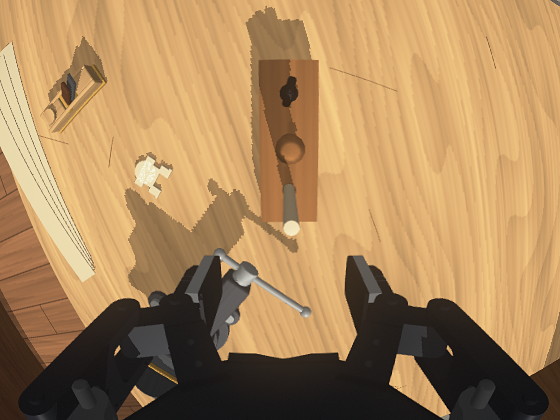

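View pics/s1.png

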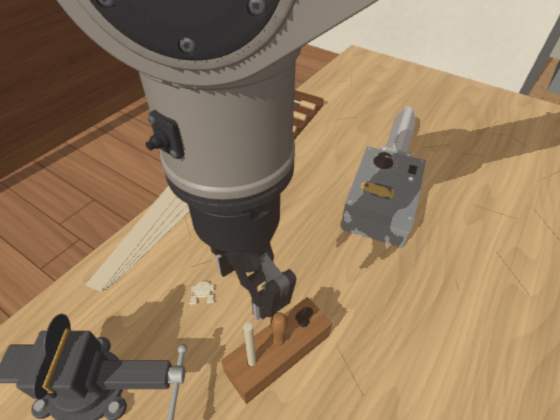

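```bash
python3 -c "
from h import *
np.set_printoptions(precision=1,suppress=True)
f=load('w1');S=load('s1');T=load('top0')
print('tcp in wrist',proj(f,[548.1,274.1,215],1),'in side',proj(S,[546.5,276.5,215]))
print('post pred wrist',proj(f,[544,280.5,165],1))
print('post from wrist z165',atz(f,291,228,165,True))
print(tri(ray(f,291,228,True),ray(T,168.4,252.1),ray(S,248,327)))
"
```

```text
tcp in wrist (np.float64(283.0967402037047), np.float64(250.50534544342767)) in side (np.float64(246.057424417519), np.float64(303.36463085661785))
post pred wrist (np.float64(291.50572447942255), np.float64(227.83063980417774))
post from wrist z165 [544.4 280.5 165. ]
(array([544.1, 280.8, 163.8]), [np.float64(0.37135651853226576), np.float64(0.06430942192785252), np.float64(0.3314334849174565)])
```

Three views agree on the post top at (544.1, 280.7, 164). Wrist pixel (291,228), side (248,327) and top (168,252) all fit within 0.4 mm. Now I'll descend.

Emit:
step_arm(targets=[{"tx": 0.02, "ty": 0.001, "tz": 0.002, "hand": 0.06}, {"tx": 0.045, "ty": 0.001, "tz": 0.002, "hand": 0.06}, {"tx": 0.07, "ty": 0.001, "tz": 0.002, "hand": 0.06}, {"tx": 0.092, "ty": 0.001, "tz": 0.002, "hand": 0.06}, {"tx": 0.104, "ty": 0.001, "tz": 0.002, "hand": 0.06}])

```text
invalid input at $.targets[0]: expected keys hand, tx, ty, tz, spin
```

```bash
python3 -c "
from h import *
save('wrist','w2');
plan(544.1,280.6,111,-0.2995)
"
```

```text
t 1.55 pos [543.9 280.  214.9] jaw 2.841 F [-0.   1.1  0.2] gap 0.703 down [-0.001 -0.001 -1.   ]
tx,ty,tz [ 1.039e-01 -1.000e-04  8.000e-04] spin -0.001 (or +-pi) q7 2.27
```

View pics/w2.png

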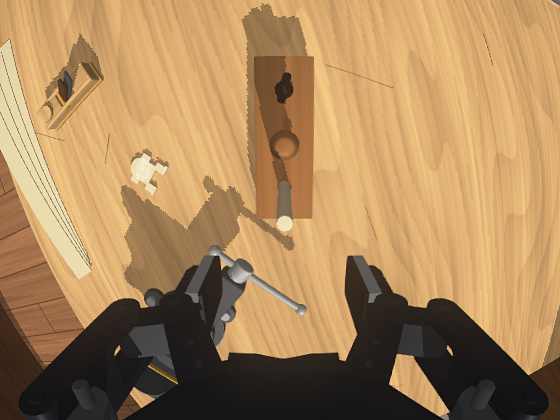

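The wrist view has the post top at (285,223), centred between the fingers. Every row needs a spin value, so I'm resending the descent with it.

Emit:
step_arm(targets=[{"tx": 0.02, "ty": 0.0, "tz": 0.001, "spin": 0, "hand": 0.06}, {"tx": 0.045, "ty": 0.0, "tz": 0.001, "spin": 0, "hand": 0.06}, {"tx": 0.07, "ty": 0.0, "tz": 0.001, "spin": 0, "hand": 0.06}, {"tx": 0.092, "ty": 0.0, "tz": 0.001, "spin": 0, "hand": 0.06}, {"tx": 0.104, "ty": 0.0, "tz": 0.001, "spin": 0, "hand": 0.06}])

```text
t: 1.97
tool_pos: [541.9, 281.7, 108.4]
orientation: [-0.42, 0.57, 0.42, 0.567]
force: [-0.7, 0.2, -0.5]
finger_gap: 0.702
```

```bash
python3 -c "
from h import *
save('wrist','w3');
plan(544.1,280.6,111,-0.2995)
"
```

```text
t 2.02 pos [541.6 281.2 107.1] jaw 2.843 F [-1.9 -0.8 -3.4] gap 0.702 down [-0.005 -0.003 -1.   ]
tx,ty,tz [-0.0039 -0.0026  0.0001] spin 0.001 (or +-pi) q7 2.27
```

View pics/w3.png

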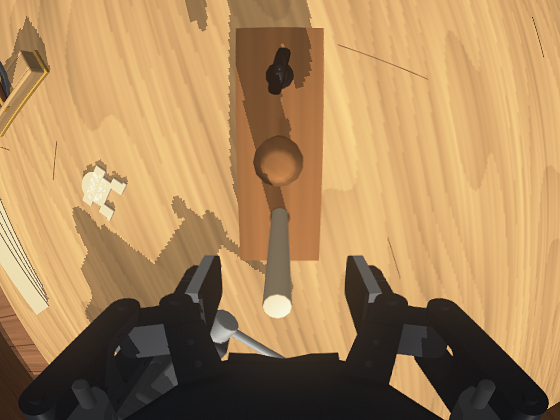

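The post is between the pads, with its top at (277,305). Closing now.

Emit:
step_arm(targets=[{"tx": -0.003, "ty": -0.002, "tz": 0.0, "spin": 0, "hand": 0.06}, {"tx": -0.003, "ty": -0.002, "tz": 0.0, "spin": 0, "hand": 0.04}, {"tx": -0.003, "ty": -0.002, "tz": 0.0, "spin": 0, "hand": 0.02}, {"tx": -0.003, "ty": -0.002, "tz": 0.0, "spin": 0, "hand": 0.005}, {"tx": -0.003, "ty": -0.002, "tz": 0.0, "spin": 0, "hand": 0.005}], grip_force=50)

```text
t: 2.43
tool_pos: [543.9, 281.0, 111.1]
orientation: [-0.42, 0.57, 0.42, 0.567]
force: [-1.0, 0.4, 0.3]
finger_gap: 0.136
```

Emit:
step_arm(targets=[{"tx": 0, "ty": 0, "tz": 0.0, "spin": 0, "hand": 0.0}, {"tx": 0, "ty": 0, "tz": 0.0, "spin": 0, "hand": 0.0}, {"tx": 0, "ty": 0, "tz": 0.0, "spin": 0, "hand": 0.0}, {"tx": 0, "ty": 0, "tz": 0.0, "spin": 0, "hand": 0.0}, {"tx": 0, "ty": 0, "tz": 0.0, "spin": 0, "hand": 0.0}])

```text
t: 2.85
tool_pos: [544.0, 281.0, 111.2]
orientation: [-0.42, 0.57, 0.42, 0.567]
force: [-0.1, 0.1, 2.4]
finger_gap: 0.123
```

```bash
python3 -c "
from h import *
save('wrist','w4');
plan(544.1,280.6,230,-0.2995)
"
```

```text
t 2.90 pos [544.  281.  111.2] jaw 2.843 F [-0.2 -0.6  1.5] gap 0.122 down [-0.004 -0.002 -1.   ]
tx,ty,tz [-1.188e-01  1.000e-04 -7.000e-04] spin 0.001 (or +-pi) q7 2.27
```

View pics/w4.png

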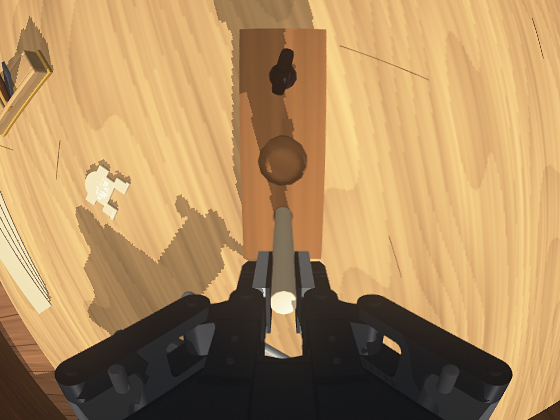

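Gripped (gap 10–12 mm). Lifting now.

Emit:
step_arm(targets=[{"tx": -0.015, "ty": 0, "tz": 0.0, "spin": 0, "hand": 0.0}, {"tx": -0.04, "ty": 0, "tz": 0.0, "spin": 0, "hand": 0.0}, {"tx": -0.07, "ty": 0, "tz": 0.0, "spin": 0, "hand": 0.0}, {"tx": -0.1, "ty": 0, "tz": 0.0, "spin": 0, "hand": 0.0}, {"tx": -0.12, "ty": 0, "tz": 0.0, "spin": 0, "hand": 0.0}])

```text
t: 3.32
tool_pos: [544.9, 281.4, 234.0]
orientation: [-0.42, 0.57, 0.42, 0.568]
force: [0.8, 0.0, 0.5]
finger_gap: 0.116
```

```bash
python3 -c "
from h import *
save('side','s5');
plan(544.1,280.6,240,-0.2995)
plan(508,-165,245,-0.2995)
"
```

```text
t 3.37 pos [546.2 282.1 237.3] jaw 2.843 F [0.6 1.  4.3] gap 0.122 down [ 0.002  0.002 -1.   ]
tx,ty,tz [-0.0027  0.0015 -0.002 ] spin 0.000 (or +-pi) q7 2.27
t 3.37 pos [546.2 282.1 237.3] jaw 2.843 F [0.6 1.  4.3] gap 0.122 down [ 0.002  0.002 -1.   ]
tx,ty,tz [-0.0085 -0.0953 -0.4385] spin 0.000 (or +-pi) q7 2.27
```

View pics/s5.png

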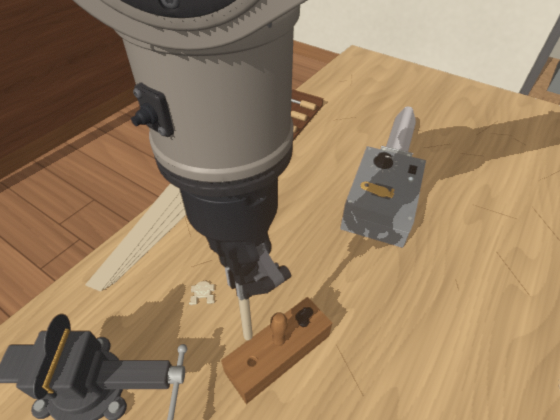

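```bash
python3 -c "
from h import *
plan(511,-150,248)
"
```

```text
t 3.37 pos [546.2 282.1 237.3] jaw 2.843 F [0.6 1.  4.3] gap 0.122 down [ 0.002  0.002 -1.   ]
tx,ty,tz [-0.0115 -0.0937 -0.4233] spin 0.000 (or +-pi) q7 2.27
```

Emit:
step_arm(targets=[{"tx": -0.012, "ty": 0, "tz": -0.01, "spin": 0.1, "hand": 0.0}, {"tx": -0.015, "ty": -0.01, "tz": -0.045, "spin": 0.2, "hand": 0.0}, {"tx": -0.013, "ty": -0.02, "tz": -0.085, "spin": 0.3, "hand": 0.0}, {"tx": -0.012, "ty": -0.03, "tz": -0.125, "spin": 0.4, "hand": 0.0}, {"tx": -0.012, "ty": -0.04, "tz": -0.165, "spin": 0.5, "hand": 0.0}])

```text
t: 3.78
tool_pos: [535.1, 111.0, 248.6]
orientation: [-0.264, 0.655, 0.265, 0.656]
force: [0.6, -0.4, 0.2]
finger_gap: 0.119
```

```bash
python3 -c "
from h import *
plan(511,-150,248)
"
```

```text
t 3.78 pos [535.1 111.  248.6] jaw 2.338 F [ 0.6 -0.4  0.2] gap 0.119 down [ 0.001  0.002 -1.   ]
tx,ty,tz [ 1.000e-04 -1.711e-01 -1.985e-01] spin 0.000 (or +-pi) q7 2.05
```

Emit:
step_arm(targets=[{"tx": 0, "ty": -0.026, "tz": -0.03, "spin": 0.08, "hand": 0.0}, {"tx": 0, "ty": -0.052, "tz": -0.06, "spin": 0.16, "hand": 0.0}, {"tx": 0, "ty": -0.078, "tz": -0.09, "spin": 0.24, "hand": 0.0}, {"tx": 0, "ty": -0.104, "tz": -0.12, "spin": 0.32, "hand": 0.0}, {"tx": 0, "ty": -0.13, "tz": -0.15, "spin": 0.4, "hand": 0.0}])

```text
t: 4.2
tool_pos: [516.7, -88.6, 248.2]
orientation: [-0.127, 0.695, 0.128, 0.696]
force: [1.6, -0.2, -1.1]
finger_gap: 0.124
```

```bash
python3 -c "
from h import *
save('side','s6')
save('wrist','w6')
plan(511,-150,248)
"
```

```text
t 4.30 pos [516.  -93.3 248.4] jaw 1.926 F [0.9 1.4 0.3] gap 0.120 down [ 0.001  0.    -1.   ]
tx,ty,tz [ 0.0003 -0.0514 -0.0245] spin 0.000 (or +-pi) q7 2.04
```

View pics/w6.png

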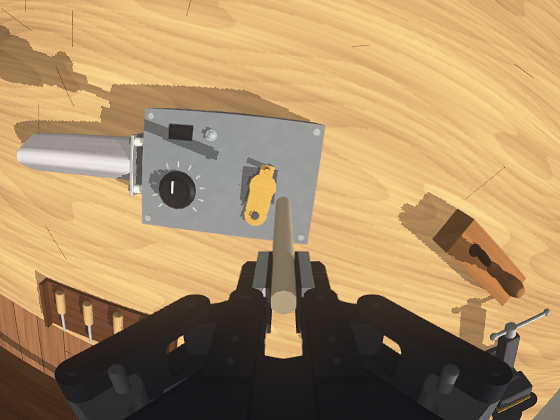

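View pics/s6.png

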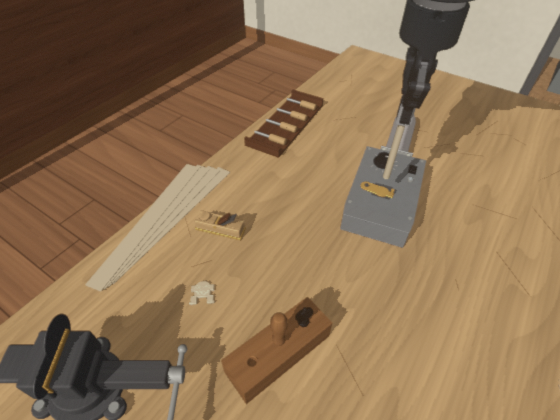

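```bash
python3 -c "
from h import *
crop('w6',225,145,110,95,7,'c_w6')
"
```

```text
(no output)
```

View pics/c_w6.png

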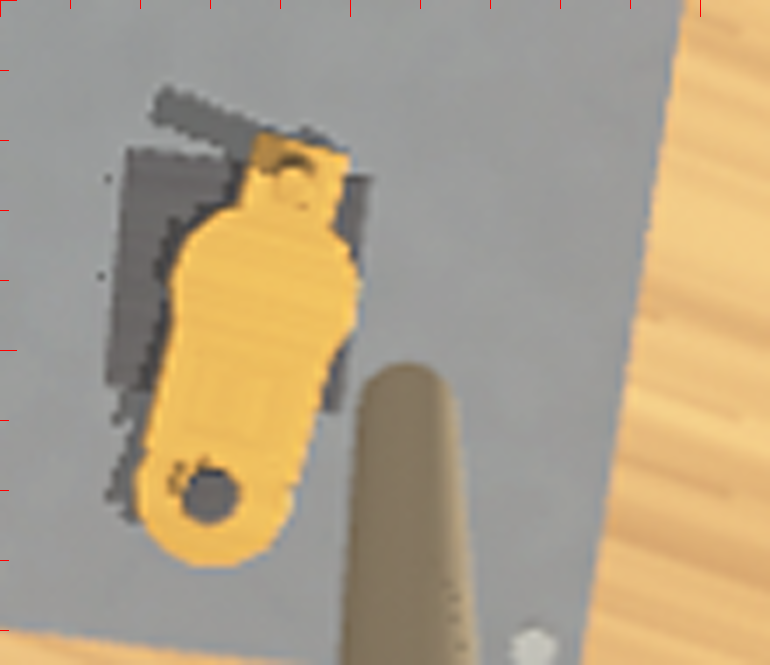

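```bash
python3 -c "
from h import *
np.set_printoptions(precision=1,suppress=True)
f=load('w6');T=load('top0')
print('pin',tri(ray(f,267,171.3,True),ray(T,320+257/6,215+352/6)),atz(f,267,171.3,103.5,1))
print('piv',tri(ray(f,255,215.7,True),ray(T,320+244/6,215+208/6)),atz(f,255,215.7,92,1),atz(T,320+244/6,215+208/6,92))
# box corners in wrist full picture at z85
for c in [(148,109),(324,126),(308,242),(142,221)]: print(atz(f,*c,85,1))
# post ends predicted from tool
s=monitor.observe();print(s['tool_pos'])
p=np.array([516.4,-91,248.3])
print('bottom pred px',proj(f,p+[0,0,-96.2],1),'top',proj(f,p+[0,0,53.8],1))
"
```

```text
pin (array([ 504.1, -117.7,  102.5]), [np.float64(0.7190505353214174), np.float64(0.7190505353213099)]) [ 504.5 -118.2  103.5]
piv (array([ 554.7, -114.5,   93.8]), [np.float64(0.09066303724807354), np.float64(0.09066303724800737)]) [ 555.3 -114.4   92. ] [ 554.9 -114.8   92. ]
[ 485.5 -260.1   85. ]
[444.2 -79.8  85. ]
[566.6 -50.   85. ]
[ 609.2 -235.4   85. ]
[516.  -93.3 248.4]
bottom pred px (np.float64(289.994398989959), np.float64(205.84738925362566)) top (np.float64(296.4316931424988), np.float64(309.4858352648713))
```

```bash
python3 -c "
from h import *
plan(512,-142,215)
"
```

```text
t 4.30 pos [516.  -93.3 248.4] jaw 1.926 F [0.9 1.4 0.3] gap 0.120 down [ 0.001  0.    -1.   ]
tx,ty,tz [ 0.0333 -0.0442 -0.0208] spin 0.000 (or +-pi) q7 2.04
```

Emit:
step_arm(targets=[{"tx": 0, "ty": -0.02, "tz": -0.01, "spin": 0, "hand": 0.0}, {"tx": 0, "ty": -0.044, "tz": -0.021, "spin": 0, "hand": 0.0}, {"tx": 0.01, "ty": -0.044, "tz": -0.021, "spin": 0, "hand": 0.0}, {"tx": 0.033, "ty": -0.044, "tz": -0.021, "spin": 0, "hand": 0.0}, {"tx": 0.033, "ty": -0.044, "tz": -0.021, "spin": 0, "hand": 0.0}])

```text
t: 4.72
tool_pos: [509.9, -141.7, 212.1]
orientation: [-0.125, 0.697, 0.125, 0.695]
force: [-0.6, 0.4, -0.6]
finger_gap: 0.122
```

```bash
python3 -c "
from h import *
save('top','t7')
save('wrist','w7')
save('side','s7')
plan(512,-142,192)
crop('w7',200,80,180,230,3,'c_w7')
crop('s7',340,90,110,150,5,'c_s7')
crop('t7',330,200,120,100,6,'c_t7')
"
```

```text
t 4.87 pos [ 511.9 -141.6  215.8] jaw 1.927 F [ 0.8  0.1 -0.1] gap 0.121 down [ 0.001 -0.    -1.   ]
tx,ty,tz [ 0.0238 -0.0004 -0.    ] spin 0.000 (or +-pi) q7 2.16
```

View pics/w7.png

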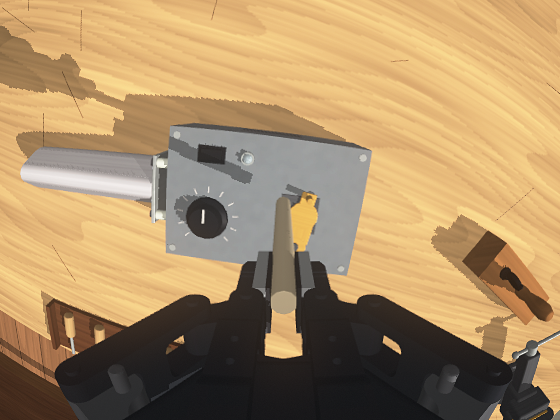

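View pics/c_s7.png

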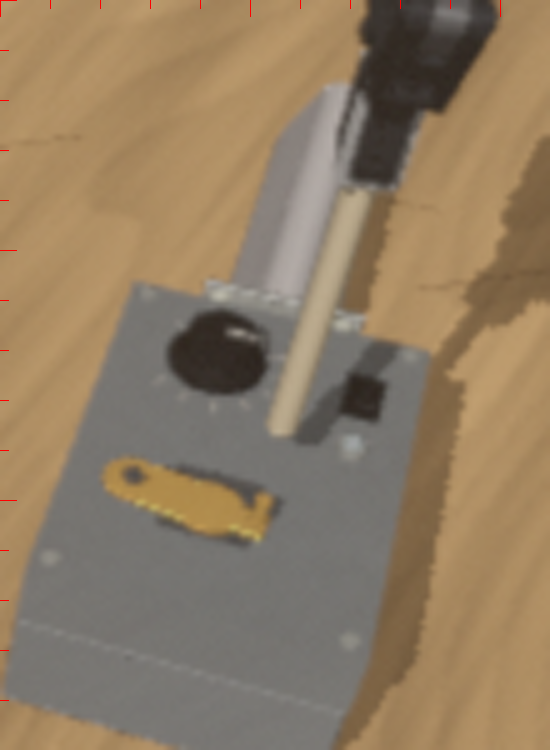

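View pics/c_w7.png

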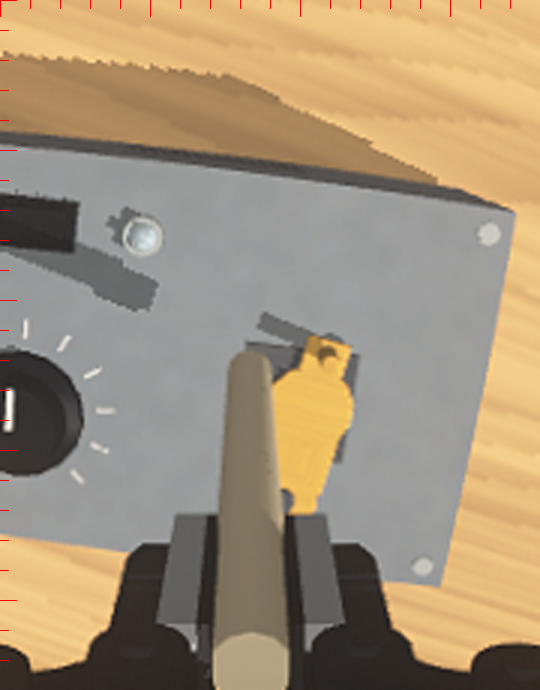

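```bash
python3 -c "
from h import *
np.set_printoptions(precision=1,suppress=True)
S=load('s7');W=load('w7')
p=np.array([511.9,-141.6,215.8])
print(proj(S,p+[0,0,-96.2]))
for dz in(-96.2,0,53.8):print(proj(W,p+[0,0,dz],1))
print(tri(ray(S,396.2,175.8),ray(W,283.5,201.5,True)))
print(tri(ray(W,284,300,True)+() ,ray(W,284,300,True)) if 0 else atz(W,284,300,269.6,1))
"
```

```text
(np.float64(395.80439617129093), np.float64(174.98978599289066))
(np.float64(283.02126246477104), np.float64(205.07253905811268))
(np.float64(282.9944331580576), np.float64(253.6703328494433))
(np.float64(282.9646119690927), np.float64(308.9698736005566))
(array([ 510.1, -142.1,  117.5]), [np.float64(0.6971540100290567), np.float64(0.6971540100291137)])
[ 507.7 -142.7  269.6]
```

The post tip is where predicted: triangulated to (510,-142,117.5) against (512,-142,119.6), and upright. Next I descend and sweep the pin along its arc.

```bash
python3 -c "
from h import *
s=monitor.observe();R=Ro.from_quat(s['orientation']).as_matrix()
plan(512,-142,192)
for a in [3.7,3.55,3.4,3.25,3.1,2.95,2.8,2.65,2.5,2.35,2.2,2.1]:
    w=np.array([555+51*np.cos(a),-114.6+51*np.sin(a),192]); print(a,w.round(1),(R.T@(w-s['tool_pos'])).round(1))
"
```

```text
t 4.87 pos [ 511.9 -141.6  215.8] jaw 1.927 F [ 0.8  0.1 -0.1] gap 0.121 down [ 0.001 -0.    -1.   ]
tx,ty,tz [ 0.0238 -0.0004 -0.    ] spin 0.000 (or +-pi) q7 2.16
3.7 [ 511.7 -141.6  192. ] [23.8  0.  -0.1]
3.55 [ 508.2 -134.9  192. ] [23.8  7.6 -1.1]
3.4 [ 505.7 -127.6  192. ] [23.8 15.2 -0.9]
3.25 [ 504.3 -120.1  192. ] [23.8 22.8  0.4]
3.1 [ 504.  -112.5  192. ] [23.8 30.   2.8]
2.95 [ 504.9 -104.9  192. ] [23.8 36.8  6.3]
2.8 [506.9 -97.5 192. ] [23.8 43.  10.7]
2.65 [510.  -90.5 192. ] [23.8 48.5 16.1]
2.5 [514.1 -84.1 192. ] [23.8 53.1 22.2]
2.35 [519.2 -78.3 192. ] [23.8 56.8 28.9]
2.2 [525.  -73.4 192. ] [23.8 59.4 36.1]
2.1 [529.3 -70.6 192. ] [23.8 60.5 41. ]
```

Emit:
step_arm(targets=[{"tx": 0.012, "ty": 0, "tz": 0, "spin": 0, "hand": 0.0}, {"tx": 0.022, "ty": 0, "tz": 0, "spin": 0, "hand": 0.0}, {"tx": 0.0238, "ty": 0.003, "tz": 0, "spin": 0, "hand": 0.0}, {"tx": 0.0238, "ty": 0.0076, "tz": -0.001, "spin": 0, "hand": 0.0}, {"tx": 0.0238, "ty": 0.015, "tz": -0.001, "spin": 0, "hand": 0.0}])

```text
t: 5.28
tool_pos: [505.4, -127.9, 191.9]
orientation: [-0.125, 0.696, 0.125, 0.696]
force: [-0.3, -0.3, -0.9]
finger_gap: 0.121
```

```bash
python3 -c "
from h import *
save('side','s8')
s=monitor.observe();R=Ro.from_quat(s['orientation']).as_matrix()
plan(505.7,-127.6,192)
for a in [3.4,3.25,3.1,2.95,2.8,2.65,2.5,2.35,2.2,2.1]:
    w=np.array([555+51*np.cos(a),-114.6+51*np.sin(a),192]); print(a,w.round(1),(R.T@(w-s['tool_pos'])).round(1))
crop('s8',340,90,110,150,5,'c_s8')
"
```

```text
t 5.33 pos [ 505.1 -126.2  192. ] jaw 1.927 F [-0.8  1.9 -0.4] gap 0.124 down [ 0.001  0.    -1.   ]
tx,ty,tz [ 0.     -0.0015  0.    ] spin 0.000 (or +-pi) q7 2.14
3.4 [ 505.7 -127.6  192. ] [ 0.  -1.6 -0. ]
3.25 [ 504.3 -120.1  192. ] [0.  6.  1.3]
3.1 [ 504.  -112.5  192. ] [ 0.  13.2  3.7]
2.95 [ 504.9 -104.9  192. ] [ 0.  20.   7.2]
2.8 [506.9 -97.5 192. ] [ 0.1 26.2 11.7]
2.65 [510.  -90.5 192. ] [ 0.1 31.7 17. ]
2.5 [514.1 -84.1 192. ] [ 0.1 36.3 23.1]
2.35 [519.2 -78.3 192. ] [ 0.1 39.9 29.8]
2.2 [525.  -73.4 192. ] [ 0.1 42.5 37. ]
2.1 [529.3 -70.6 192. ] [ 0.1 43.7 42. ]
```

View pics/c_s8.png

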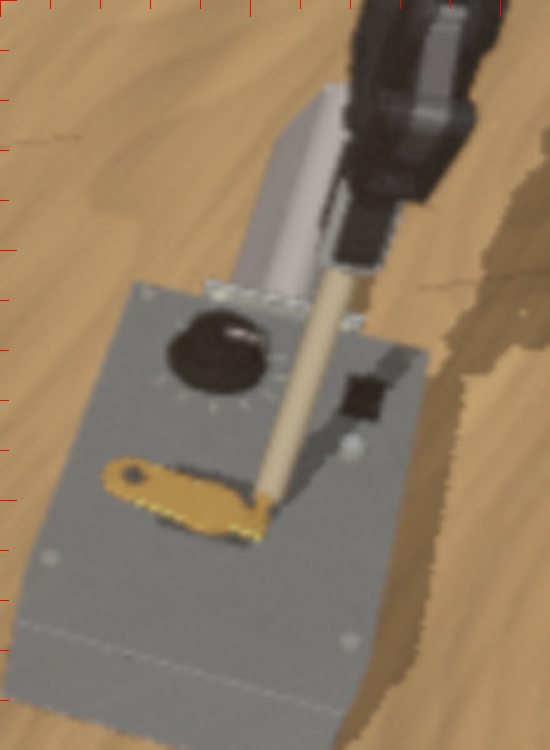

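The post tip is touching the pin at crop (268,500). Continuing the arc.

Emit:
step_arm(targets=[{"tx": 0, "ty": 0.006, "tz": 0.001, "spin": 0, "hand": 0.0}, {"tx": 0, "ty": 0.013, "tz": 0.0037, "spin": 0, "hand": 0.0}, {"tx": 0, "ty": 0.02, "tz": 0.007, "spin": 0, "hand": 0.0}, {"tx": 0, "ty": 0.026, "tz": 0.0115, "spin": 0, "hand": 0.0}, {"tx": 0, "ty": 0.0315, "tz": 0.017, "spin": 0, "hand": 0.0}])

```text
t: 5.75
tool_pos: [510.3, -89.7, 192.2]
orientation: [-0.125, 0.695, 0.126, 0.696]
force: [0.0, -1.4, -0.7]
finger_gap: 0.123
```

```bash
python3 -c "
from h import *
save('side','s9')
s=monitor.observe();R=Ro.from_quat(s['orientation']).as_matrix()
plan(510,-90.5,192)
for a in [2.65,2.5,2.35,2.2,2.1]:
    w=np.array([555+51*np.cos(a),-114.6+51*np.sin(a),192]); print(a,w.round(1),(R.T@(w-s['tool_pos'])).round(1))
crop('s9',340,90,110,150,5,'c_s9')
"
```

```text
t 5.80 pos [511.1 -88.3 192.2] jaw 1.929 F [ 0.6  2.3 -0.9] gap 0.122 down [ 0.001  0.001 -1.   ]
tx,ty,tz [ 0.0002 -0.0017 -0.0018] spin 0.000 (or +-pi) q7 2.06
2.65 [510.  -90.5 192. ] [ 0.2 -1.7 -1.8]
2.5 [514.1 -84.1 192. ] [0.2 2.9 4.3]
2.35 [519.2 -78.3 192. ] [ 0.2  6.5 11. ]
2.2 [525.  -73.4 192. ] [ 0.2  9.1 18.2]
2.1 [529.3 -70.6 192. ] [ 0.2 10.2 23.2]
```

View pics/c_s9.png

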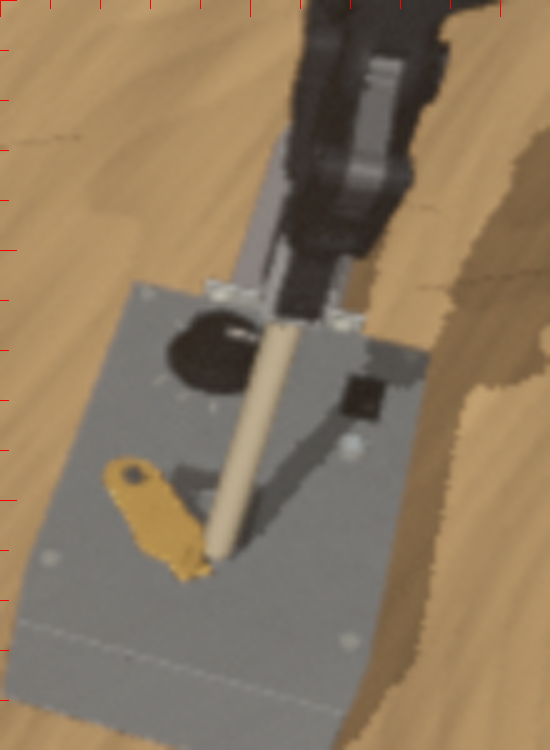

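The cover is swinging. I'll finish the arc.

Emit:
step_arm(targets=[{"tx": 0, "ty": 0.003, "tz": 0.0043, "spin": 0, "hand": 0.0}, {"tx": 0, "ty": 0.0065, "tz": 0.011, "spin": 0, "hand": 0.0}, {"tx": 0, "ty": 0.009, "tz": 0.018, "spin": 0, "hand": 0.0}, {"tx": 0, "ty": 0.01, "tz": 0.023, "spin": 0, "hand": 0.0}, {"tx": 0, "ty": 0.01, "tz": 0.023, "spin": 0, "hand": 0.0}])

```text
t: 6.22
tool_pos: [530.1, -70.0, 192.1]
orientation: [-0.126, 0.695, 0.127, 0.696]
force: [-0.2, -0.1, -0.7]
finger_gap: 0.124
```

```bash
python3 -c "
from h import *
plan(523.8,-121.8,215)
plan(515,-100,215)
"
```

```text
t 6.22 pos [530.1 -70.  192.1] jaw 1.930 F [-0.2 -0.1 -0.7] gap 0.124 down [ 0.001  0.001 -1.   ]
tx,ty,tz [-0.023  -0.0462 -0.0241] spin 0.000 (or +-pi) q7 2.03
t 6.22 pos [530.1 -70.  192.1] jaw 1.930 F [-0.2 -0.1 -0.7] gap 0.124 down [ 0.001  0.001 -1.   ]
tx,ty,tz [-0.023  -0.0227 -0.0247] spin 0.000 (or +-pi) q7 2.03
```

Emit:
step_arm(targets=[{"tx": -0.002, "ty": -0.006, "tz": -0.01, "spin": 0, "hand": 0.0}, {"tx": -0.012, "ty": -0.022, "tz": -0.024, "spin": 0, "hand": 0.0}, {"tx": -0.023, "ty": -0.045, "tz": -0.03, "spin": 0, "hand": 0.0}, {"tx": -0.023, "ty": -0.07, "tz": -0.034, "spin": 0, "hand": 0.0}, {"tx": -0.023, "ty": -0.07, "tz": -0.034, "spin": 0, "hand": 0.0}])

```text
t: 6.63
tool_pos: [522.5, -153.2, 216.0]
orientation: [-0.125, 0.695, 0.124, 0.697]
force: [-0.8, -0.4, 0.4]
finger_gap: 0.124
```

Emit:
step_arm(targets=[{"tx": 0, "ty": 0, "tz": 0, "spin": 0, "hand": 0.0}, {"tx": 0, "ty": 0, "tz": 0, "spin": 0, "hand": 0.0}, {"tx": 0, "ty": 0, "tz": 0, "spin": 0, "hand": 0.0}, {"tx": 0, "ty": 0, "tz": 0, "spin": 0, "hand": 0.0}, {"tx": 0, "ty": 0, "tz": 0, "spin": 0, "hand": 0.0}])

```text
t: 7.05
tool_pos: [522.4, -152.6, 216.0]
orientation: [-0.125, 0.695, 0.125, 0.697]
force: [0.7, 0.7, -0.3]
finger_gap: 0.121
```

```bash
python3 -c "
from h import *
save('wrist','w10');save('side','s10');save('top','t10')
plan(523.8,-121.8,190)
crop('s10',340,90,110,150,5,'c_s10')
crop('w10',200,120,180,130,4,'c_w10')
"
```

```text
t 7.20 pos [ 522.5 -152.8  216. ] jaw 1.926 F [-0.6 -0.3 -0.5] gap 0.125 down [ 0.003 -0.001 -1.   ]
tx,ty,tz [0.026  0.0287 0.0119] spin 0.000 (or +-pi) q7 2.19
```

View pics/c_s10.png

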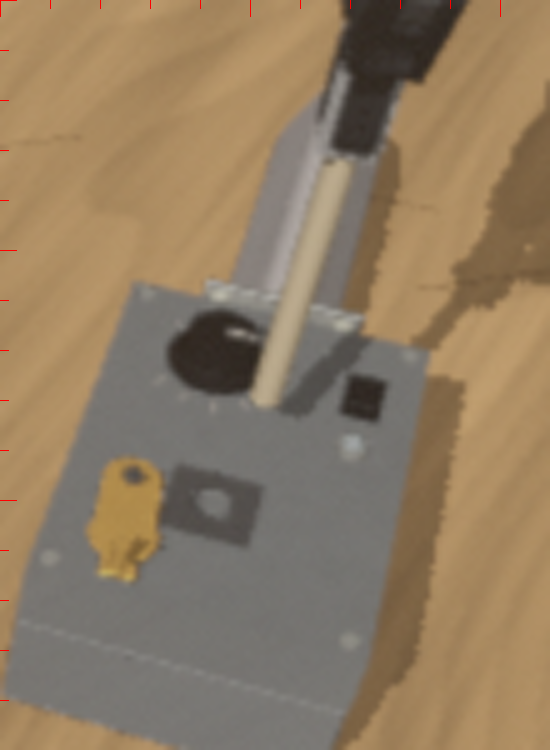

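View pics/c_w10.png

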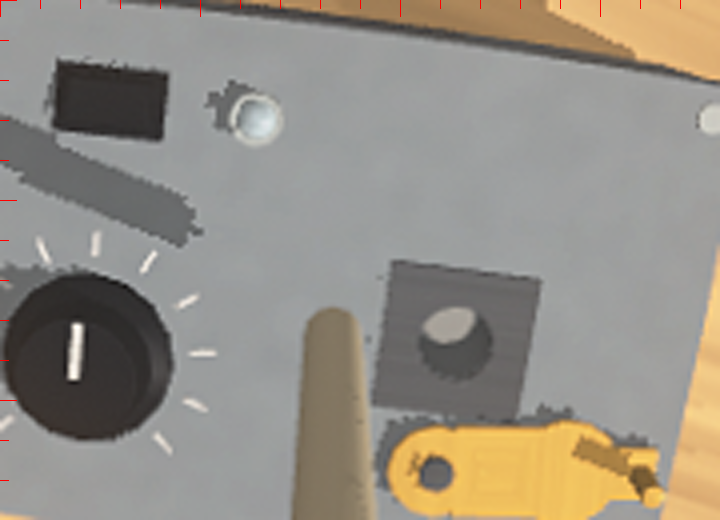

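```bash
python3 -c "
from h import *
np.set_printoptions(precision=1,suppress=True)
S=load('s10');W=load('w10');T=load('t10')
print(tri(ray(S,382.6,190.9),ray(W,314,205.3,True)),atz(W,314,205.3,86.5,1),atz(S,382.6,190.9,86.5))
crop('t10',340,220,60,60,10,'c_t10')
p=np.array([522.5,-152.8,216])
for dz in(-96.2,53.8):print('wr',proj(W,p+[0,0,dz],1),'side',proj(S,p+[0,0,dz]))
"
```

```text
(array([ 523.6, -121.6,   86.4]), [np.float64(0.547761356706254), np.float64(0.5477613567059787)]) [ 524.1 -121.6   86.5] [ 523.  -121.4   86.5]
wr (np.float64(283.73433545560715), np.float64(202.43430479258373)) side (np.float64(392.98122857485913), np.float64(169.61926609749332))
wr (np.float64(283.4925938882596), np.float64(304.1177305461884)) side (np.float64(413.6140697099469), np.float64(102.12852894234899))
```

View pics/c_t10.png

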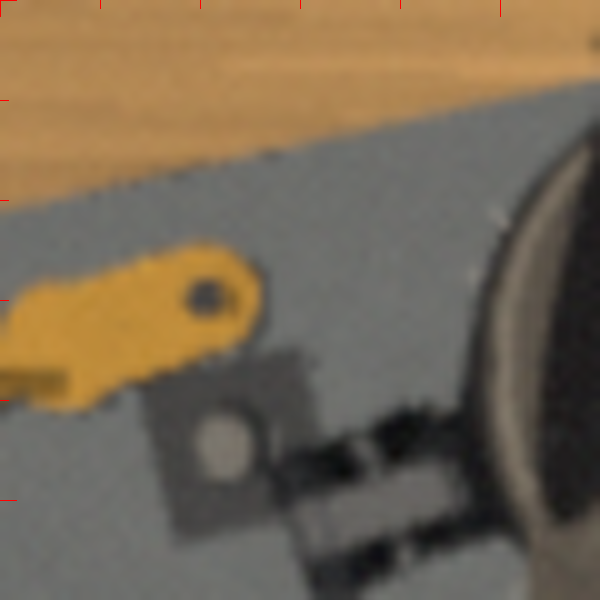

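```bash
python3 -c "
from h import *
crop('w10',240,170,90,150,4,'c_w10b')"
```

```text
(no output)
```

View pics/c_w10b.png

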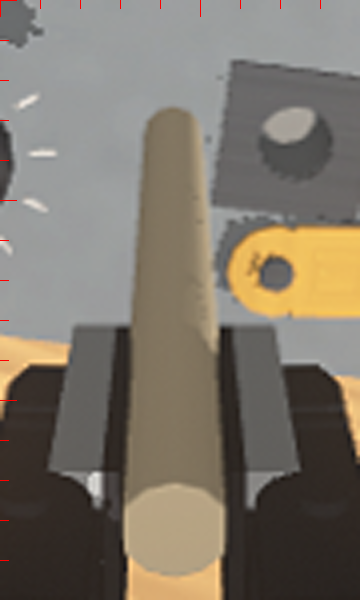

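The hole is uncovered. It shows in wrist crop at (456,342) with the white button visible, and in side crop at (213,504). That places it at (523.8, -121.6, 86.4), matching the box fit. Moving above it.

```bash
python3 -c "
from h import *
plan(523.8,-121.6,192)"
```

```text
t 7.20 pos [ 522.5 -152.8  216. ] jaw 1.926 F [-0.6 -0.3 -0.5] gap 0.125 down [ 0.003 -0.001 -1.   ]
tx,ty,tz [0.024  0.0289 0.012 ] spin 0.000 (or +-pi) q7 2.19
```

Emit:
step_arm(targets=[{"tx": 0, "ty": 0.015, "tz": 0.006, "spin": 0, "hand": 0.0}, {"tx": 0.0, "ty": 0.029, "tz": 0.012, "spin": 0, "hand": 0.0}, {"tx": 0.01, "ty": 0.029, "tz": 0.012, "spin": 0, "hand": 0.0}, {"tx": 0.02, "ty": 0.029, "tz": 0.012, "spin": 0, "hand": 0.0}, {"tx": 0.022, "ty": 0.029, "tz": 0.012, "spin": 0, "hand": 0.0}])

```text
t: 7.62
tool_pos: [522.8, -121.6, 192.1]
orientation: [-0.125, 0.696, 0.125, 0.696]
force: [0.9, 0.1, -0.3]
finger_gap: 0.122
```

Emit:
step_arm(targets=[{"tx": 0, "ty": 0, "tz": 0, "spin": 0, "hand": 0.0}, {"tx": 0, "ty": 0, "tz": 0, "spin": 0, "hand": 0.0}, {"tx": 0, "ty": 0, "tz": 0, "spin": 0, "hand": 0.0}, {"tx": 0, "ty": 0, "tz": 0, "spin": 0, "hand": 0.0}, {"tx": 0, "ty": 0, "tz": 0, "spin": 0, "hand": 0.0}])

```text
t: 8.03
tool_pos: [523.0, -121.8, 192.4]
orientation: [-0.125, 0.696, 0.124, 0.696]
force: [-0.4, -0.8, -0.0]
finger_gap: 0.118
```

```bash
python3 -c "
from h import *
save('wrist','w11');save('side','s11')
plan(523.8,-121.6,176)
crop('s11',340,90,110,150,5,'c_s11')
crop('w11',240,170,90,150,4,'c_w11')
"
```

```text
t 8.13 pos [ 523.  -121.7  192.4] jaw 1.926 F [-0.6  0.4  0.3] gap 0.123 down [ 0.001 -0.001 -1.   ]
tx,ty,tz [ 0.0164 -0.0002  0.0008] spin 0.000 (or +-pi) q7 2.13
```

View pics/c_s11.png

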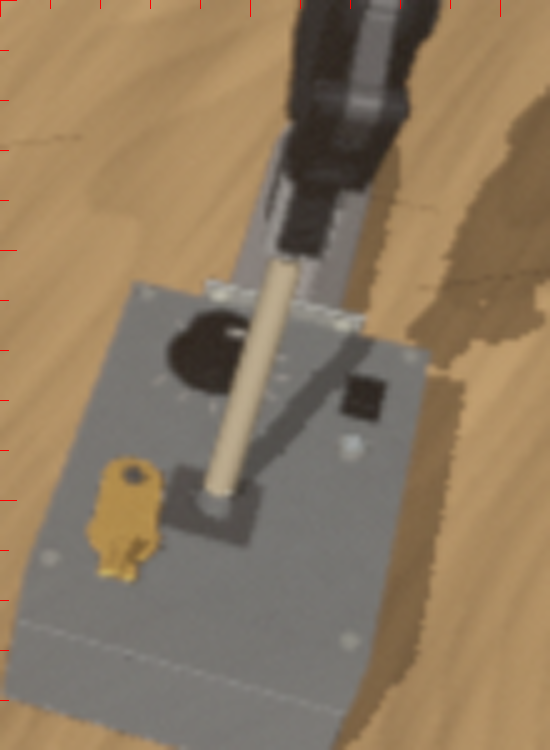

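View pics/c_w11.png

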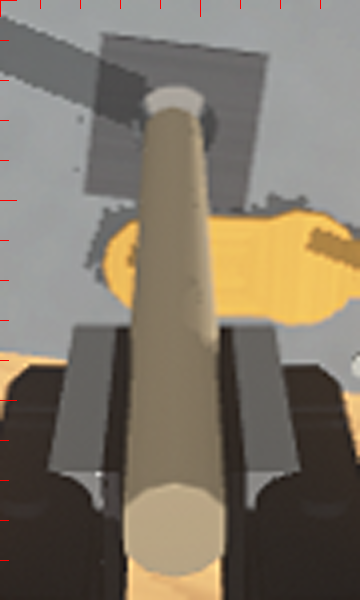

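Emit:
step_arm(targets=[{"tx": 0.003, "ty": 0, "tz": 0.0008, "spin": 0, "hand": 0.0}, {"tx": 0.007, "ty": 0, "tz": 0.0008, "spin": 0, "hand": 0.0}, {"tx": 0.011, "ty": 0, "tz": 0.0008, "spin": 0, "hand": 0.0}, {"tx": 0.015, "ty": 0, "tz": 0.0008, "spin": 0, "hand": 0.0}, {"tx": 0.018, "ty": 0, "tz": 0.0008, "spin": 0, "hand": 0.0}])

```text
t: 8.55
tool_pos: [523.5, -121.4, 173.6]
orientation: [-0.125, 0.696, 0.125, 0.696]
force: [-0.7, 0.4, -0.6]
finger_gap: 0.119
```

```bash
python3 -c "
from h import *
save('wrist','w12');save('side','s12')
plan(523.8,-121.6,160)
crop('s12',340,90,110,150,5,'c_s12')
crop('w12',240,170,90,150,4,'c_w12')
"
```

```text
t 8.65 pos [ 523.4 -121.4  173.6] jaw 1.926 F [ 0.6  0.3 -0.1] gap 0.124 down [ 0.    -0.001 -1.   ]
tx,ty,tz [ 0.0136 -0.0004  0.0003] spin 0.000 (or +-pi) q7 2.14
```

View pics/c_s12.png

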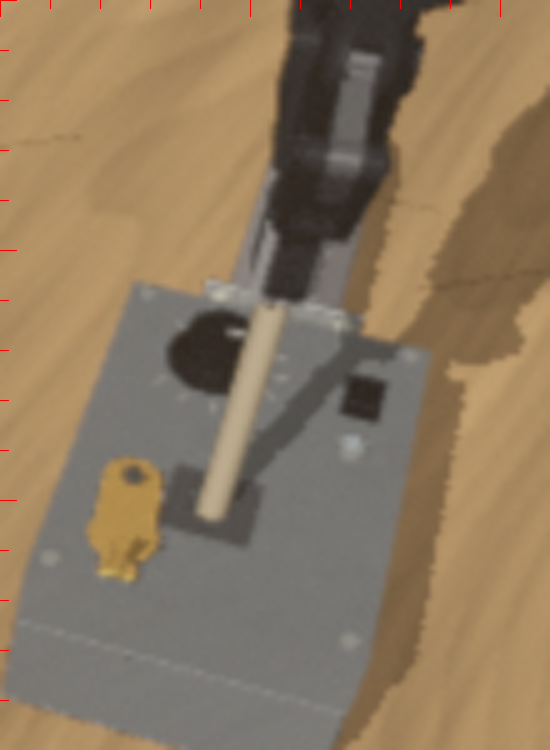

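View pics/c_w12.png

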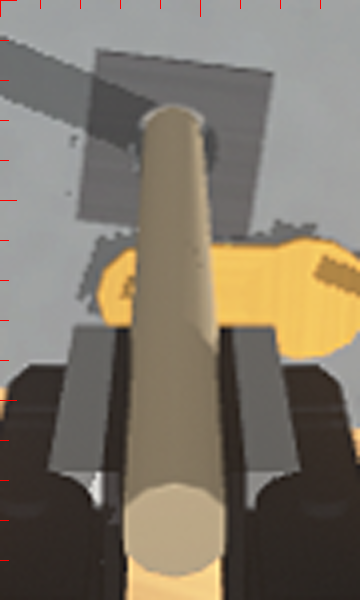

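The tip is inside the hole with no side force. I'll go down to just above the button.

Emit:
step_arm(targets=[{"tx": 0.003, "ty": 0, "tz": 0.0003, "spin": 0, "hand": 0.0}, {"tx": 0.006, "ty": 0, "tz": 0.0003, "spin": 0, "hand": 0.0}, {"tx": 0.009, "ty": 0, "tz": 0.0003, "spin": 0, "hand": 0.0}, {"tx": 0.012, "ty": 0, "tz": 0.0003, "spin": 0, "hand": 0.0}, {"tx": 0.0125, "ty": 0, "tz": 0.0003, "spin": 0, "hand": 0.0}])

```text
t: 9.07
tool_pos: [523.4, -121.3, 160.6]
orientation: [-0.125, 0.696, 0.125, 0.696]
force: [-1.1, 0.6, -0.6]
finger_gap: 0.123
```

Emit:
step_arm(targets=[{"tx": 0.0005, "ty": 0, "tz": 0, "spin": 0, "hand": 0.0}, {"tx": 0.001, "ty": 0, "tz": 0, "spin": 0, "hand": 0.0}, {"tx": 0.0015, "ty": 0, "tz": 0, "spin": 0, "hand": 0.0}, {"tx": 0.002, "ty": 0, "tz": 0, "spin": 0, "hand": 0.0}, {"tx": 0.002, "ty": 0, "tz": 0, "spin": 0, "hand": 0.0}])

```text
t: 9.48
tool_pos: [523.5, -121.3, 158.7]
orientation: [-0.125, 0.696, 0.125, 0.696]
force: [-0.2, -0.8, 1.9]
finger_gap: 0.125
```

Emit:
step_arm(targets=[{"tx": 0.0005, "ty": 0, "tz": 0, "spin": 0, "hand": 0.0}, {"tx": 0.001, "ty": 0, "tz": 0, "spin": 0, "hand": 0.0}, {"tx": 0.0015, "ty": 0, "tz": 0, "spin": 0, "hand": 0.0}, {"tx": 0.002, "ty": 0, "tz": 0, "spin": 0, "hand": 0.0}, {"tx": 0.002, "ty": 0, "tz": 0, "spin": 0, "hand": 0.0}])

```text
t: 9.9
tool_pos: [523.5, -121.3, 156.6]
orientation: [-0.125, 0.696, 0.125, 0.696]
force: [0.7, -0.1, 3.1]
finger_gap: 0.126
```

Emit:
step_arm(targets=[{"tx": 0.0005, "ty": 0, "tz": 0, "spin": 0, "hand": 0.0}, {"tx": 0.001, "ty": 0, "tz": 0, "spin": 0, "hand": 0.0}, {"tx": 0.0015, "ty": 0, "tz": 0, "spin": 0, "hand": 0.0}, {"tx": 0.002, "ty": 0, "tz": 0, "spin": 0, "hand": 0.0}, {"tx": 0.002, "ty": 0, "tz": 0, "spin": 0, "hand": 0.0}])

```text
t: 10.32
tool_pos: [523.6, -121.3, 154.6]
orientation: [-0.125, 0.696, 0.125, 0.696]
force: [-0.7, 0.3, 3.9]
finger_gap: 0.123
```

Emit:
step_arm(targets=[{"tx": 0.0002, "ty": 0, "tz": 0, "spin": 0, "hand": 0.0}, {"tx": 0.0004, "ty": 0, "tz": 0, "spin": 0, "hand": 0.0}, {"tx": 0.0006, "ty": 0, "tz": 0, "spin": 0, "hand": 0.0}, {"tx": 0.0008, "ty": 0, "tz": 0, "spin": 0, "hand": 0.0}, {"tx": 0.0008, "ty": 0, "tz": 0, "spin": 0, "hand": 0.0}])

```text
t: 10.73
tool_pos: [523.6, -121.3, 153.8]
orientation: [-0.125, 0.696, 0.125, 0.696]
force: [-0.5, -0.1, 3.6]
finger_gap: 0.12
```

Emit:
step_arm(targets=[{"tx": 0.0002, "ty": 0, "tz": 0, "spin": 0, "hand": 0.0}, {"tx": 0.0003, "ty": 0, "tz": 0, "spin": 0, "hand": 0.0}, {"tx": 0.0005, "ty": 0, "tz": 0, "spin": 0, "hand": 0.0}, {"tx": 0.0006, "ty": 0, "tz": 0, "spin": 0, "hand": 0.0}, {"tx": 0.0006, "ty": 0, "tz": 0, "spin": 0, "hand": 0.0}])

```text
t: 11.15
tool_pos: [523.6, -121.3, 153.2]
orientation: [-0.125, 0.696, 0.125, 0.696]
force: [0.4, 0.3, 4.1]
finger_gap: 0.127
```

Emit:
step_arm(targets=[{"tx": 0.0002, "ty": 0, "tz": 0, "spin": 0, "hand": 0.0}, {"tx": 0.0003, "ty": 0, "tz": 0, "spin": 0, "hand": 0.0}, {"tx": 0.0004, "ty": 0, "tz": 0, "spin": 0, "hand": 0.0}, {"tx": 0.0004, "ty": 0, "tz": 0, "spin": 0, "hand": 0.0}, {"tx": 0.0004, "ty": 0, "tz": 0, "spin": 0, "hand": 0.0}])

```text
t: 11.57
tool_pos: [523.9, -121.3, 153.1]
orientation: [-0.125, 0.696, 0.125, 0.696]
force: [-1.2, 0.1, 8.0]
finger_gap: 0.122
```

```bash
python3 -c "
from h import *
for i in range(6):
    save('side','s13'); s=monitor.observe(); print(s['force'].round(1),s['tool_pos'].round(2),round(s['finger_gap'],3))
save('wrist','w13')
crop('s13',340,90,110,150,5,'c_s13')
crop('w13',240,170,90,150,4,'c_w13')
"
```

```text
[-0.5  0.9  9.3] [ 523.84 -121.32  153.09] 0.124
[-1.3 -0.1  8.4] [ 523.87 -121.34  153.09] 0.118
[-1.1  1.4  8.9] [ 523.86 -121.32  153.08] 0.123
[0.3 0.5 9.6] [ 523.85 -121.35  153.08] 0.123
[-0.9  0.5  8.6] [ 523.85 -121.33  153.09] 0.12
[ 0.3 -0.2  8.8] [ 523.87 -121.34  153.11] 0.123
```

View pics/c_s13.png

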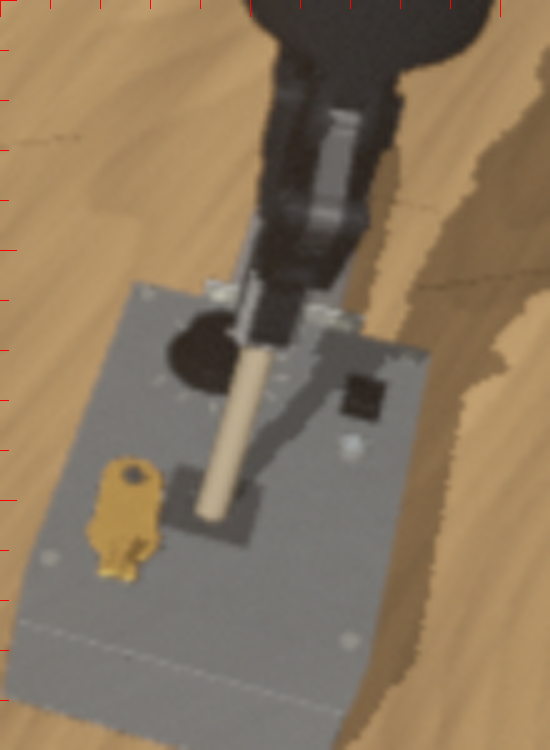

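View pics/c_w13.png

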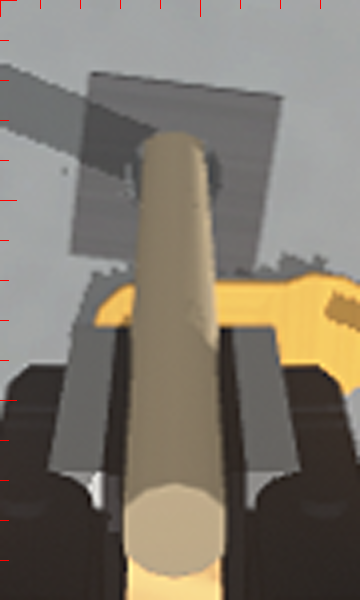

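Force is steady at about 8.9 N against the hard stop. The travel matches 6 mm, the post has not slipped in the grip, and it is upright in the hole. Handing in.

```bash
python3 -c "
from bench import ticket,monitor
print(ticket.job_done()); s=monitor.observe(); print(s['t'],s['force'],s['tool_pos'])"
```

```text
the job is handed in; nothing more can be done
None
the job is handed in; nothing more can be done
```

I drew the soundpost offcut out of the tool block and pushed the dust cover's pin about 1.4 rad towards own +y, away from the knob. I then lowered the post through the hole and pressed the reset button in small steps until it reached its stop. The job was handed in with the button still held down, and no verdict was reported.

- **Button:** first contact was at TCP z of about 159 mm and the stop at 153.1 mm, which matches the 6 mm travel. The last six readings showed a steady push of 8.4–9.6 N on the wrist sensor. I have no direct reading of the button's position or its contact force.
- **Hole:** it measured (523.8, -121.6) mm from two views. The post ended about 0.3 mm from that, upright and unslipped in the gripper at 50 N.
- **Other objects:** no contact with the peg, awl, plane or bridge blank was seen. I did not re-measure where they stood at the end.
- **Time:** about 12 s of the 45 s had been used when I handed in.

One move call was refused because its rows lacked the spin value, and I resent it. No check failed; the camera views agreed to within about 2 mm.

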